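# Make up the two sample-shoe job trays

### The arm

A 6-joint arm with a two-finger parallel gripper is mounted at the origin on the work surface. World frame = base frame: x ahead of the robot, y to its left, z up, the work surface at z = 0. Lengths are in m, angles in degrees, forces in N, time in s.
With the tool pointing down it reaches from about 0.3 to 0.75 m from the base axis. Payload 8.5 kg.
Tool frame: the origin (TCP) lies at the centre of the arm's flange, where the gripper is bolted on; the fingertips stand 173 mm ahead of it and the grasp point (between the pads) lies env.pinch_z ahead of it (env.pinch_z is the distance from the TCP to the grasp point, in m); z points along the fingers, y is the line along which they close (so a half turn about z gives the same grasp; the last joint's range is limited). The gripper opens to 85 mm and grips with 20 to 120 N. Pads are 22 mm wide; open, the fingers measure 114 mm over their backs; the gripper's body (76 mm by 85 mm) begins 54 mm behind the grasp point. The pads swing forward as they close: fully open they stand 13 mm farther back than shut.
Start: joints at [60.143, 21.807, 74.336, -0, 83.858, -12.336], TCP at [0.166, 0.524, 0.405] pointing down, gripper open.
Joint ranges: [-178.18, 178.18], [-50.72, 133.34], [12.68, 142.11], [-81.47, 261.47], [9.98, 163.14], [-165.26, 165.26]. Speed limits (degrees/s): [136.94, 136.94, 180, 180, 180, 180].

### API

Orientations are given as a 3x3 rotation matrix whose columns are the frame's x, y, z axes.
In Python, from rig import env, get_image, job, spotter gives the robot as it stands. The module is installed in compiled form; this text tells all that it offers.
- The arm moves only by the shell command python3 -m creep 'ROWS' [FORCE]. ROWS is text: rows parted by semicolons, each of 7 numbers parted by spaces: the turn, a rotation vector about the tool's x, y, z in units of 8 degrees (1.0 is 8 degrees), then the shift along the tool's x, y, z in units of 30 mm (1.0 is 30 mm), then the finger opening in mm, from 0 to 85.4. A call has 1 to 12 rows; each row is the pose to reach, as a shift and turn from the pose commanded when the call began, along the tool's axes at that moment; what a row does not reach only later rows make up. A row lasts 1/10 s, in which the tool goes at most 50 mm and 8.59 degrees, less where a joint would pass 70% of its speed; a pose out of reach is approached as far as the arm can. A call with a gripper value outside its range is refused whole. The fingers move at their own pace and stop on an object; FORCE is the grip in N (left out, the last holds). Time passes only in rows, so rows that repeat a pose let the fingers close. It gives the time, the measured TCP pose, the force, the opening and the grip force at its end, in the units of the state.
- env.observe(): the state, without advancing time (a new reading comes with each control period).
- get_image(name): name is "scene" or "top"; returns a dict with "image" (400x640x3 uint8, blue, green, red), "depth" (400x640 float32, m along the optical axis (not along the pixel's ray), 0 where there is no reading), "intrinsics" (3x3 intrinsics, pixels), "D" ([k1, k2, p1, p2, k3] as OpenCV has them; the pictures are not rectified), "view" (4x4, takes a point from world to camera coordinates). Camera axes: x right, y up, looking along -z (the intrinsics and any distortion apply to the point x, -y, -z); pixel columns grow to the right and rows downward; lengths in m; the calibration is good to about 2 mm. A picture is of the moment at which its call begins.
- job.close_job(): hands the job in; it is judged then, once.
Trained networks look in a picture, given as the dict that the camera call returned (one of the last four; its "shot" number tells which), for a name from the list of things; names that differ only in an ending like _2 or _b are one class to them, and where a whole thing is asked for, a point or a joint stands for the part that bears it (a point fixed in the world has none). Each returns a list of dicts, best first, with "p" (0 to 1); they miss things now and then, are a little off and sometimes report something else, mostly with a low value. They report only what shows in the picture. A call takes as long as a camera call. They do not tell look-alikes from the thing itself.
- spotter.boxes_of(label, picture): "xy" ([column, row] in pixels, amid what is visible of it).
The state is a dict: "time_s": time; "q": joint angles; "qvel": joint speeds; "joint_efforts": joint torques, N m; "position": TCP position; "tool_rot": TCP orientation; "ft_force": force on the tool from outside, world axes, zero at the start; "wrist_torque": the same for the moment, N m; "grip_width": finger opening in m; "gripper_force": force on a finger pad.
Only numpy, scipy, OpenCV 4.12 (cv2) and the standard library are available. Lean on these libraries where they do the work, as an engineer would, in place of code of your own. Each camera call takes 0.05 s, during which the arm holds its last target. There are 200 camera calls.

### The job

Make up the two job trays for the sample shoes: the blue tray gets the off-white last, the black rubber heel and the tin of tacks; the red tray gets the yellow last and the brown leather heel. Stand each last on its sole in the tray's long bay (toe either way) and lay each small part flat, right way up, in a small bay of its own. Leave the green last and the red heel where they are, and let go of everything.

Things in the scene. Friction and masses are not known exactly. Their poses are not given: they have to be found in the camera images.
- blue_tray: Blue plastic job tray, fixed, 218 mm long (x), 166 wide (y). Origin: centre of its underside on the bench, z up. Floor 4 mm thick; walls 4 thick, 25 high; dividers 4 thick, 16 high. Its -y half is one long bay, 210 x 77 mm, centred at y = -40.5 mm. Its +y half is two small bays, each 103 (x) x 77 (y) mm, centred at x = +-53.5, y = +40.5 mm.
- red_tray: Red plastic job tray, fixed, 218 mm long (x), 166 wide (y). Origin: centre of its underside on the bench, z up. Floor 4 mm thick; walls 4 thick, 25 high; dividers 4 thick, 16 high. Its -y half is one long bay, 210 x 77 mm, centred at y = -40.5 mm. Its +y half is two small bays, each 103 (x) x 77 (y) mm, centred at x = +-53.5, y = +40.5 mm.
- pale_last_mid (a point): Off-white (very pale grey) plastic child's shoe last (foot form), 150 mm long, 56 wide, 64 high, 0.25 kg, on its flat sole. Point: middle of its high rear part (the cone), half-way up, 32 mm above the sole; toe 98 mm ahead along +x, heel 52 mm behind, z up. The cone is 68 mm long (x), its sides nearly upright, 40 mm apart low down, 34 at the flat top: grip across y, 5 to 15 mm above the point. Forefoot low, rounded.
- yellow_last_mid (a point): Yellow plastic child's shoe last (foot form), 150 mm long, 56 wide, 64 high, 0.25 kg, on its flat sole. Point: middle of its high rear part (the cone), half-way up, 32 mm above the sole; toe 98 mm ahead along +x, heel 52 mm behind, z up. The cone is 68 mm long (x), its sides nearly upright, 40 mm apart low down, 34 at the flat top: grip across y, 5 to 15 mm above the point. Forefoot low, rounded.
- green_last_mid (a point): Dark green plastic child's shoe last (foot form) (not needed: stays where it is), 150 mm long, 56 wide, 64 high, 0.25 kg, on its flat sole. Point: middle of its high rear part (the cone), half-way up, 32 mm above the sole; toe 98 mm ahead along +x, heel 52 mm behind, z up. The cone is 68 mm long (x), its sides nearly upright, 40 mm apart low down, 34 at the flat top: grip across y, 5 to 15 mm above the point. Forefoot low, rounded.
- black_heel_mid (a point): Black rubber heel block, black all over, 45 mm long (x), 44 wide (y), 28 high, 60 g. D-shaped from above: flat front to -x, round back to +x, upright parallel sides at y = +-22 mm. Point: its centre, half-way up (14 mm); z up.
- brown_heel_mid (a point): Brown heel block of stacked leather layers, 45 mm long (x), 44 wide (y), 28 high, 60 g. D-shaped from above: flat front to -x, round back to +x, upright parallel sides at y = +-22 mm. Point: its centre, half-way up (14 mm); z up.
- red_heel_mid (a point): Bright red painted heel block (not needed: stays where it is), 45 mm long (x), 44 wide (y), 28 high, 60 g. D-shaped from above: flat front to -x, round back to +x, upright parallel sides at y = +-22 mm. Point: its centre, half-way up (14 mm); z up.
- tack_tin_mid (a point): Closed round metal tin of tacks, silvery lid, tan label round its side, 50 mm across, 30 mm high, about 0.11 kg. This point is its centre, half-way up (15 mm); z is up.
Not all that is in view belongs to the job. Of the things that look like the part that bears pale_last_mid, take the one that is farthest to the robot's right at the start.

How it is judged:
By the outcome, as a careful person would: the job done as asked, in the order asked, and still so for the second after the job is handed in, with the robot touching nothing.
It also fails if it takes over 134 s, if anything falls off the work surface, if the arm or the gripper's body presses on something with over 40 N, if the wrist force passes 120 N, or if a joint passes its speed limit or range.

## Working session

There is one attempt and no reset: what is moved stays moved. The work goes in short steps, Python scripts to look and compute and a shell command to move; the robot and the scene stay as the last step left them, time stands still between calls to the robot, and variables do not carry over. Pictures are saved under pics/ and viewed, at most 14 in all, crops included, and the job is handed in when it is done.

```bash
mkdir -p pics; cat > h.py <<'E'
import numpy as np, cv2
from rig import env, get_image, job, spotter
def deproj(pic, uv, z=None):
    """pixel -> world by depth, or on plane z"""
    K,D,V=pic["intrinsics"],np.array(pic["D"],float),np.array(pic["view"])
    uv=np.array(uv,float).reshape(-1,1,2)
    n=cv2.undistortPoints(uv,K,D).reshape(-1,2)
    ray=np.c_[n[:,0],-n[:,1],-np.ones(len(n))]
    R,t=V[:3,:3],V[:3,3]; c=-R.T@t; d=ray@R
    if z is None:
        px=uv.reshape(-1,2).round().astype(int)
        s=pic["depth"][px[:,1].clip(0,399),px[:,0].clip(0,639)]
    else: s=(z-c[2])/d[:,2]
    return c+d*np.asarray(s)[:,None]
def cloud(pic):
    v,u=np.mgrid[0:400,0:640]
    P=deproj(pic,np.c_[u.ravel(),v.ravel()]).reshape(400,640,3)
    P[pic["depth"]<=0]=np.nan
    return P
E
python3 - <<'E'
from h import *
print(env.pinch_z,env.observe())
for n in("top","scene"):
    p=get_image(n); cv2.imwrite(f"pics/{n}0.png",p["image"])
    print(n,"cam",-p["view"][:3,:3].T@p["view"][:3,3])
    for l in ["blue_tray","red_tray","pale_last_mid","yellow_last_mid","green_last_mid","black_heel_mid","brown_heel_mid","red_heel_mid","tack_tin_mid"]:
        for b in spotter.boxes_of(l,p):
            if b["p"]>.2: print(l,np.round(b["p"],2),np.round(b["xy"]),deproj(p,b["xy"]).round(3))
E
```

```text
0.1547 {'time_s': 0.0, 'q': array([ 6.01426615e+01,  2.18414143e+01,  7.43851161e+01,  1.57883287e-03,
        8.38604996e+01, -1.23372312e+01]), 'qvel': array([ 0.00374005,  0.06086337,  0.02039068,  0.07901728, -0.0522434 ,
       -0.04314191]), 'joint_efforts': array([-2.12390537e-04, -4.48443961e+01, -2.31279892e+01, -8.96891947e-05,
        4.75660083e-03, -3.99641817e-05]), 'position': array([0.1655615 , 0.52444024, 0.40410549]), 'tool_rot': array([[-9.53610332e-01,  3.01042731e-01, -7.79962832e-04],
       [ 3.01043536e-01,  9.53609506e-01, -1.30370399e-03],
       [ 3.51309360e-04, -1.47802837e-03, -9.99998846e-01]]), 'ft_force': array([-0.62319594, -0.70088463, -0.43874863]), 'wrist_torque': array([ 0.01442136,  0.05917979, -0.00547493]), 'gripper_force': 0.0, 'grip_width': 0.08541163207756665}
top cam [ 0.25522264 -0.01736077  1.38030333]
blue_tray 0.64 [277. 147.] [[0.59  0.116 0.004]]
red_tray 0.66 [163. 182.] [[0.486 0.429 0.061]]
red_tray 0.57 [357. 142.] [[ 0.596 -0.114  0.015]]
pale_last_mid 0.87 [474. 174.] [[ 0.489 -0.43   0.064]]
pale_last_mid 0.73 [426. 291.] [[ 0
[... 289 characters left out ...]
  0.025]]
tack_tin_mid 0.63 [210. 232.] [[0.347 0.305 0.027]]
scene cam [1.03478659 0.68166095 0.83055977]
blue_tray 0.7 [293. 264.] [[0.6   0.124 0.007]]
red_tray 0.73 [239. 215.] [[ 0.608 -0.115  0.01 ]]
pale_last_mid 0.75 [214. 148.] [[ 0.505 -0.423  0.035]]
pale_last_mid 0.63 [315. 137.] [[ 0.193 -0.264  0.034]]
yellow_last_mid 0.83 [238. 164.] [[ 0.497 -0.286  0.044]]
green_last_mid 0.7 [416. 322.] [[0.521 0.452 0.05 ]]
green_last_mid 0.6 [329. 313.] [[0.641 0.306 0.03 ]]
brown_heel_mid 0.51 [278. 151.] [[ 0.342 -0.284  0.029]]
red_heel_mid 0.77 [196. 186.] [[ 0.648 -0.288  0.028]]
tack_tin_mid 0.53 [415. 254.] [[0.351 0.315 0.029]]
tack_tin_mid 0.51 [197. 187.] [[ 0.645 -0.293  0.022]]
```

View pics/top0.png

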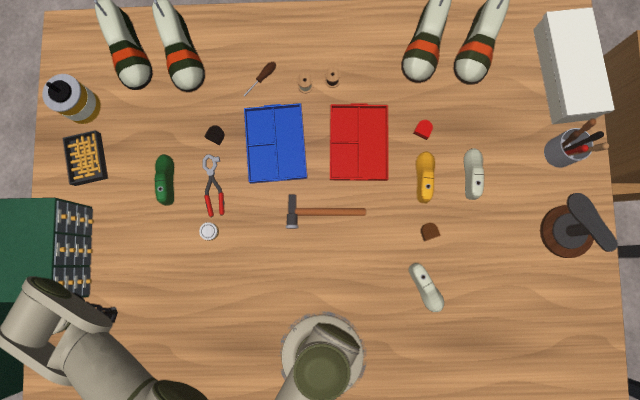

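View pics/scene0.png

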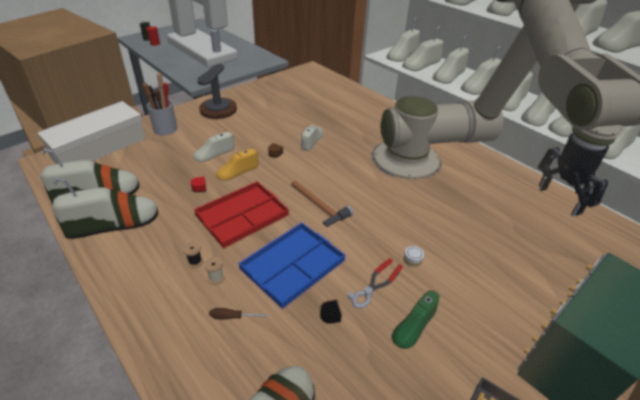

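The top view shows both trays at about (276,144) and (359,143). The two pale lasts are at (474,174) and (426,287), and the rightmost, (474,174), is the one to take. Yellow is at (425,177), the black heel at (215,135), the tin at (208,231) and the brown heel at (430,231). Next I measure their poses.

```bash
cat > m.py <<'E'
from h import *
def crop(pic,boxes,f,s=8):
    t=[cv2.resize(pic["image"][v-20:v+20,u-20:u+20],None,fx=5,fy=5,interpolation=cv2.INTER_NEAREST) for u,v in boxes]
    cv2.imwrite(f,np.hstack(t))
def rect(P,m):
    q=P[m][:,:2].astype(np.float32); (c,s,a)=cv2.minAreaRect(q*1000); return np.round(c,1),np.round(s,1),round(a,1)
def meas(P,x,y,r,zlo,zhi):
    m=(np.hypot(P[...,0]-x,P[...,1]-y)<r)&(P[...,2]>zlo)&(P[...,2]<zhi)
    return m
if __name__=="__main__":
    p=get_image("top"); P=cloud(p); hsv=cv2.cvtColor(p["image"],cv2.COLOR_BGR2HSV)
    for n,x,y in [("pale",.49,-.43),("yellow",.48,-.292),("green",.48,.428)]:
        a=meas(P,x,y,.12,.012,.09); b=meas(P,x,y,.12,.055,.09)
        print(n,a.sum(),rect(P,a),"cone",b.sum(),rect(P,b),np.nanmean(P[b],0).round(4),np.nanmean(P[a],0).round(4))
    for n,x,y in [("black",.618,.29),("brown",.34,-.309),("tin",.347,.305)]:
        a=meas(P,x,y,.05,.018,.05)
        print(n,a.sum(),rect(P,a),np.nanmean(P[a],0).round(4))
    for n,h in [("blue",(100,130)),("red",(-1,0))]:
        H=hsv[...,0].astype(int)
        m=((H>=100)&(H<=130) if n=="blue" else ((H<8)|(H>172)))&(hsv[...,1]>150)&(np.abs(P[...,0]-.59)<.16)&(np.abs(P[...,1]-(.116 if n=="blue" else -.114))<.13)
        print(n,m.sum(),rect(P,m), "rim",rect(P,m&(P[...,2]>.019)),"floor z",np.nanmedian(P[m][:,2]))
    crop(p,[(474,174),(425,177),(215,135),(430,231)],"pics/crops.png")
E
python3 m.py
```

```text
pale 951 (array([ 506.4, -387.5]), array([150.3, 150.2]), 80.6) cone 393 (array([ 464.5, -386.7]), array([ 88.4, 148.9]), 4.6) [ 0.4698 -0.4257  0.062 ] [ 0.4934 -0.424   0.0446]
yellow 879 (array([ 505.9, -259.5]), array([149.2, 144.6]), 69.2) cone 357 (array([ 462.5, -298.7]), array([35.7, 86.7]), 87.4) [ 0.4625 -0.2984  0.0619] [ 0.4887 -0.2893  0.0436]
green 879 (array([503.1, 388.1]), array([150.2, 156.9]), 3.2) cone 313 (array([471.4, 436.7]), array([85.3, 32.4]), 7.4) [0.4712 0.4356 0.0624] [0.4929 0.4243 0.0415]
black 229 (array([630.3, 296. ]), array([46.9, 44.5]), 60.6) [0.6275 0.2958 0.0271]
brown 240 (array([ 337.3, -307.2]), array([44. , 45.3]), 18.3) [ 0.3353 -0.3072  0.0278]
tin 258 (array([356.4, 314.3]), array([67. , 49.4]), 22.3) [0.3481 0.3103 0.029 ]
blue 4193 (array([600.7, 122.1]), array([223.9, 164.5]), 4.1) rim (array([600.1, 122. ]), array([222.6, 164.5]), 4.1) floor z 0.004160709210333069
red 4436 (array([ 602.1, -119.2]), array([165.6, 235.3]), 88.7) rim (array([ 597.3, -119.1]), array([165.6, 225.7]), 88.7) floor z 0.004273845195879478
```

View pics/crops.png

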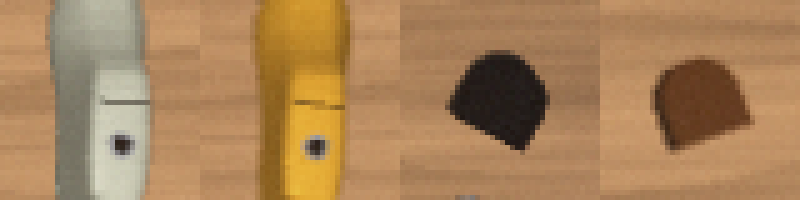

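The crops show both lasts with the toe up (+x) and the hole in the cone. The black heel's axis is at about -29° yaw and the brown's at about +19°. I'll tighten the measurement windows.

```bash
python3 - <<'E'
from m import *
p=get_image("top"); P=cloud(p)
for n,x,y in [("pale",.49,-.43),("yellow",.48,-.292)]:
    w=(abs(P[...,0]-x)<.12)&(abs(P[...,1]-y)<.055)
    for z in(.008,.035,.055,.061):
        a=w&(P[...,2]>z)&(P[...,2]<.09); q=P[a]; C=np.cov(q[:,:2].T); e,v=np.linalg.eigh(C); v=v[:,1]*np.sign(v[0,1])
        print(n,z,a.sum(),rect(P,a),q.mean(0).round(4),"pca",np.degrees(np.arctan2(v[1],v[0])).round(1),q.min(0).round(3),q.max(0).round(3))
for n,x,y in [("black",.628,.296),("brown",.335,-.307),("tin",.348,.309)]:
    for z in(.006,.022):
        a=meas(P,x,y,.035,z,.05); print(n,z,a.sum(),rect(P,a),P[a].mean(0).round(4),P[a].min(0).round(3),P[a].max(0).round(3))
for n,y,yaw in [("blue",.122,4.1),("red",-.119,-1.3)]:
    c=np.array([.6,y]);t=np.radians(yaw);R=np.array([[np.cos(t),-np.sin(t)],[np.sin(t),np.cos(t)]])
    a=(abs(P[...,0]-.6)<.13)&(abs(P[...,1]-y)<.1)&(P[...,2]>.018)&(P[...,2]<.03); q=(P[a][:,:2]-c)@R
    for k,h in((0,.109),(1,.083)):
        for s in(-1,1):
            e=q[abs(q[:,k]-s*h)<.012]; o=1-k
            print(n,"xy"[k],s,len(e),np.median(e[:,k]).round(4),np.degrees(np.polyfit(e[:,o],e[:,k],1)[0]).round(1))
E
```

```text
pale 0.008 897 (array([ 484.9, -433.2]), array([ 78.7, 185.3]), 79.6) [ 0.4921 -0.4343  0.0432] pca -6.0 [ 0.391 -0.471  0.008] [ 0.583 -0.378  0.072]
pale 0.035 552 (array([ 484.1, -438.9]), array([ 37.7, 122. ]), 84.0) [ 0.4773 -0.4358  0.0558] pca -6.3 [ 0.423 -0.462  0.035] [ 0.544 -0.418  0.072]
pale 0.055 352 (array([ 469.6, -437.5]), array([35.3, 89.6]), 87.1) [ 0.4683 -0.4375  0.0621] pca -6.5 [ 0.425 -0.457  0.055] [ 0.514 -0.419  0.072]
pale 0.061 232 (array([ 466. , -436.7]), array([33.3, 78.7]), 85.4) [ 0.4673 -0.4383  0.0639] pca -6.9 [ 0.427 -0.455  0.061] [ 0.505 -0.419  0.072]
yellow 0.008 841 (array([ 468.3, -285.4]), array([ 68.3, 197.4]), 76.8) [ 0.4867 -0.2968  0.0442] pca -7.1 [ 0.378 -0.333  0.008] [ 0.563 -0.238  0.071]
yellow 0.035 526 (array([ 477.1, -299.8]), array([ 38.1, 121.9]), 83.3) [ 0.4707 -0.2975  0.0565] pca -6.8 [ 0.416 -0.323  0.035] [ 0.538 -0.278  0.071]
yellow 0.055 361 (array([ 465.5, -298.7]), array([35.9, 92.8]), 86.3) [ 0.4626 -0.2984  0.0621] pca -6.1 [ 0.419 -0.318  0.055] [ 0.511 -0.28   0.071]
yellow 0.061 226 (array([ 461.8, -298.8]), 
[... 403 characters left out ...]
8.5]), array([53.4, 45.8]), 14.3) [ 0.3355 -0.306   0.0262] [ 0.306 -0.333  0.006] [ 0.359 -0.282  0.034]
brown 0.022 233 (array([ 337.5, -307.7]), array([44.1, 45.7]), 18.6) [ 0.3354 -0.3077  0.0276] [ 0.311 -0.333  0.022] [ 0.359 -0.285  0.034]
tin 0.006 275 (array([347.2, 310.9]), array([47.2, 49.3]), 0.3) [0.3475 0.309  0.0284] [0.324 0.286 0.006] [0.371 0.336 0.038]
tin 0.022 249 (array([348.3, 311.6]), array([48., 45.]), 89.9) [0.348  0.3107 0.0298] [0.326 0.288 0.022] [0.371 0.336 0.038]
blue x -1 116 -0.1082 0.3
blue x 1 128 0.1066 0.3
blue y -1 117 -0.0813 -0.2
blue y 1 128 0.0801 -0.4
red x -1 120 -0.1107 -0.2
red x 1 127 0.1034 0.9
red y -1 149 -0.0808 -0.4
red y 1 119 0.0798 -0.9
```

```bash
cat > plan.py <<'E'
import sys
from h import *
from scipy.spatial.transform import Rotation as Ro
def down(a):
    a=np.radians(a); c,s=np.cos(a),np.sin(a); return np.array([[c,s,0],[s,-c,0],[0,0,-1.]])
def plan(*w):
    """waypoints x,y,pinch_z,yaw -> per-call turn(8deg) shift(30mm)"""
    o=env.observe(); p,R=o["position"],o["tool_rot"]
    print("t",round(o["time_s"],2),"pinch",(p+R[:,2]*env.pinch_z).round(4),"yaw",np.degrees(np.arctan2(R[1,0],R[0,0])).round(1),"q",o["q"].round(0),"w",round(o["grip_width"],4),"F",o["ft_force"].round(1))
    for x,y,z,a in w:
        P,T=np.array([x,y,z+env.pinch_z]),down(a)
        r=np.degrees(Ro.from_matrix(R.T@T).as_rotvec())/8; s=R.T@(P-p)/.03
        print((x,y,z,a),"->",*r.round(2),*s.round(2)," rows>=",int(np.ceil(max(np.linalg.norm(r)*8/8.59,np.linalg.norm(s)*30/50))))
        p,R=P,T
def intray(t,x,y,a):
    c,yaw={"blue":((.599,.1215),4.),"red":((.5965,-.1195),-1.)}[t]
    q=np.radians(yaw); return np.array([c[0]+np.cos(q)*x-np.sin(q)*y,c[1]+np.sin(q)*x+np.cos(q)*y]).round(4),a+yaw
E
python3 -c "
from plan import *
plan((.40,0,.23,170),(.466,-.4375,.2,174),(.466,-.4375,.037,174))
print(intray('blue',-23,0,0) if 0 else intray('blue',-.023,-.0405,180))"
```

```text
t 1.1 pinch [0.1656 0.5244 0.25  ] yaw 162.5 q [ 60.  22.  74.  -0.  84. -12.] w 0.0852 F [ 0.6 -0.5  0.4]
(0.4, 0, 0.23, 170) -> -0.0 -0.0 -0.94 -12.71 -14.32 0.67  rows>= 12
(0.466, -0.4375, 0.2, 174) -> 0.0 0.0 -0.5 -4.7 -13.98 1.0  rows>= 9
(0.466, -0.4375, 0.037, 174) -> 0.0 0.0 0.0 0.0 0.0 5.43  rows>= 4
(array([0.5789, 0.0795]), 184.0)
```

```bash
python3 -m creep '0 0 -0.94 -12.7 -14.3 0.67 85;0 0 -0.94 -12.7 -14.3 0.67 85;0 0 -0.94 -12.7 -14.3 0.67 85;0 0 -0.94 -12.7 -14.3 0.67 85;0 0 -0.94 -12.7 -14.3 0.67 85;0 0 -0.94 -12.7 -14.3 0.67 85;0 0 -0.94 -12.7 -14.3 0.67 85;0 0 -0.94 -12.7 -14.3 0.67 85;0 0 -0.94 -12.7 -14.3 0.67 85;0 0 -0.94 -12.7 -14.3 0.67 85;0 0 -0.94 -12.7 -14.3 0.67 85;0 0 -0.94 -12.7 -14.3 0.67 85'
python3 -c "
from plan import *
plan((.466,-.4375,.14,174),(.466,-.4375,.037,174))"
```

```text
time_s: 2.3
position: [0.4008, -0.0025, 0.3846]
tool_rot: [[-0.984, 0.177, 0.001], [0.177, 0.984, -0.001], [-0.001, -0.001, -1.0]]
ft_force: [0.4, 0.8, -0.3]
grip_width: 0.0846
gripper_force: 0.0
t 2.3 pinch [ 0.4009 -0.0027  0.2299] yaw 169.8 q [-17.   8.  98.  -0.  74. -97.] w 0.0846 F [ 0.4  0.8 -0.3]
(0.466, -0.4375, 0.14, 174) -> -0.0 0.01 -0.52 -4.7 -13.88 3.01  rows>= 9
(0.466, -0.4375, 0.037, 174) -> 0.0 0.0 0.0 0.0 0.0 3.43  rows>= 3
```

```bash
python3 -m creep '0 0 -0.52 -4.7 -13.9 3 75;0 0 -0.52 -4.7 -13.9 3 75;0 0 -0.52 -4.7 -13.9 3 75;0 0 -0.52 -4.7 -13.9 3 75;0 0 -0.52 -4.7 -13.9 3 75;0 0 -0.52 -4.7 -13.9 3 75;0 0 -0.52 -4.7 -13.9 3 75;0 0 -0.52 -4.7 -13.9 3 75;0 0 -0.52 -4.7 -13.9 3 75;0 0 -0.52 -4.7 -13.9 3 75;0 0 -0.52 -4.7 -13.9 3 75;0 0 -0.52 -4.7 -13.9 3 75'
python3 -c "
from plan import *
plan((.466,-.4375,.037,174))
p=get_image('top');cv2.imwrite('pics/a1.png',cv2.resize(p['image'][120:260,400:560],None,fx=4,fy=4))
p=get_image('scene');cv2.imwrite('pics/a2.png',cv2.resize(p['image'][60:210,140:300],None,fx=4,fy=4))"
```

```text
time_s: 3.5
position: [0.4663, -0.4337, 0.2949]
tool_rot: [[-0.995, 0.101, 0.0], [0.101, 0.995, 0.0], [-0.0, 0.0, -1.0]]
ft_force: [-0.2, 0.1, 0.8]
grip_width: 0.075
gripper_force: 0.0
t 3.5 pinch [ 0.4663 -0.4336  0.1402] yaw 174.2 q [ -54.   36.   69.    0.   75. -138.] w 0.075 F [-0.2  0.1  0.8]
(0.466, -0.4375, 0.037, 174) -> 0.0 0.0 0.02 -0.0 -0.13 3.44  rows>= 3
```

View pics/a2.png

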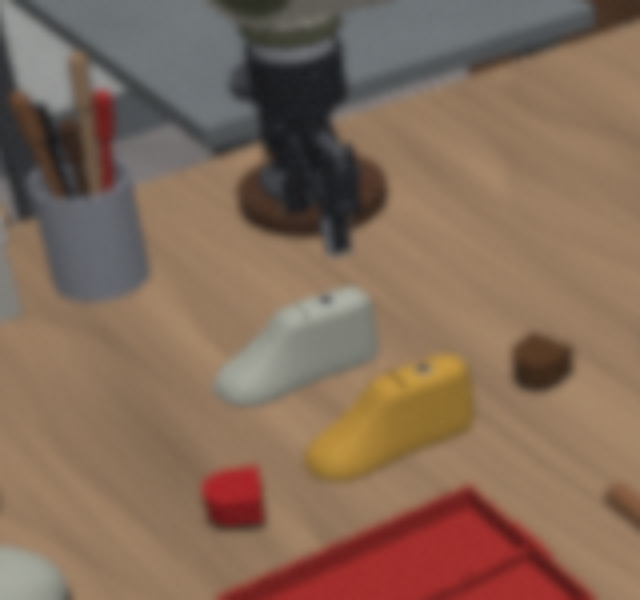

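The scene view shows the open gripper in line above the pale last's cone, at about (335,240) in the crop. I'll descend and grip.

```bash
python3 -m creep '0 0 0 0 0 1.5 75;0 0 0 0 0 2.8 75;0 0 0 0 0 3.44 75;0 0 0 0 0 3.44 75;0 0 0 0 0 3.44 75;0 0 0 0 0 3.44 20;0 0 0 0 0 3.44 20;0 0 0 0 0 3.44 20;0 0 0 0 0 3.44 20;0 0 0 0 0 3.44 20;0 0 0 0 0 3.44 20;0 0 0 0 0 3.44 20' 50
python3 -c "
from plan import *
plan((.466,-.4375,.13,174),(.50,-.2,.13,180),(*intray('blue',-.023,-.0405,180)[0],.13,184))"
```

```text
time_s: 4.8
position: [0.4663, -0.4347, 0.1934]
tool_rot: [[-0.995, 0.102, 0.002], [0.102, 0.995, -0.003], [-0.002, -0.002, -1.0]]
ft_force: [-1.2, 0.8, 8.1]
grip_width: 0.0383
gripper_force: 50.4
t 4.8 pinch [ 0.4666 -0.4351  0.0387] yaw 174.2 q [ -54.   42.   75.   -0.   63. -138.] w 0.0383 F [-1.2  0.8  8.1]
(0.466, -0.4375, 0.13, 174) -> -0.02 0.02 0.02 -0.0 -0.1 -3.04  rows>= 2
(0.5, -0.2, 0.13, 180) -> 0.0 0.0 -0.75 -0.3 7.99 0.0  rows>= 5
(np.float64(0.5789), np.float64(0.0795), 0.13, 184) -> 0.0 0.0 -0.5 -2.63 9.32 0.0  rows>= 6
```

```bash
python3 -m creep '0 0 0 0 0 -1 20;0 0 0 0 0 -2 20;0 0 0 0 0 -3.4 20;0 0 0 0 0 -3.4 20;0 0 0 0 0 -3.4 20'
python3 -c "
from plan import *
plan((*intray('blue',-.023,-.0405,180)[0],.14,184),(*intray('blue',-.023,-.0405,180)[0],.045,184))"
```

```text
time_s: 5.3
position: [0.466, -0.4343, 0.2942]
tool_rot: [[-0.995, 0.102, 0.001], [0.102, 0.995, -0.001], [-0.001, -0.001, -1.0]]
ft_force: [0.6, -0.1, -2.3]
grip_width: 0.0379
gripper_force: 51.0
t 5.3 pinch [ 0.4662 -0.4344  0.1395] yaw 174.2 q [ -54.   36.   69.   -0.   75. -138.] w 0.0379 F [ 0.6 -0.1 -2.3]
(np.float64(0.5789), np.float64(0.0795), 0.14, 184) -> -0.01 0.01 -1.23 -2.0 17.42 -0.03  rows>= 11
(np.float64(0.5789), np.float64(0.0795), 0.045, 184) -> 0.0 0.0 0.0 0.0 0.0 3.17  rows>= 2
```

```bash
M='0 0 -1.23 -2 17.4 0 20'; python3 -m creep '0 0 -1.23 -2 17.4 0 20;0 0 -1.23 -2 17.4 0 20;0 0 -1.23 -2 17.4 0 20;0 0 -1.23 -2 17.4 0 20;0 0 -1.23 -2 17.4 0 20;0 0 -1.23 -2 17.4 0 20;0 0 -1.23 -2 17.4 0 20;0 0 -1.23 -2 17.4 0 20;0 0 -1.23 -2 17.4 0 20;0 0 -1.23 -2 17.4 0 20;0 0 -1.23 -2 17.4 0 20;0 0 -1.23 -2 17.4 0 20'
python3 -c "
from plan import *
p=get_image('top');cv2.imwrite('pics/b1.png',cv2.resize(p['image'][80:220,220:380],None,fx=4,fy=4))
p=get_image('scene');cv2.imwrite('pics/b2.png',cv2.resize(p['image'][170:330,200:370],None,fx=4,fy=4,interpolation=cv2.INTER_CUBIC)[:600])
plan((*intray('blue',-.023,-.0405,180)[0],.045,184))"
```

```text
time_s: 6.5
position: [0.5788, 0.0819, 0.2917]
tool_rot: [[-0.997, -0.074, -0.003], [-0.074, 0.997, 0.001], [0.003, 0.001, -1.0]]
ft_force: [-0.5, -0.9, -2.6]
grip_width: 0.038
gripper_force: 51.1
t 6.6 pinch [0.5783 0.0789 0.1373] yaw -175.9 q [ -4.  31.  79.  -0.  71. -98.] w 0.0378 F [-0.7 -0.4 -1.9]
(np.float64(0.5789), np.float64(0.0795), 0.045, 184) -> 0.0 -0.02 0.01 -0.02 0.02 3.08  rows>= 2
```

View pics/b2.png

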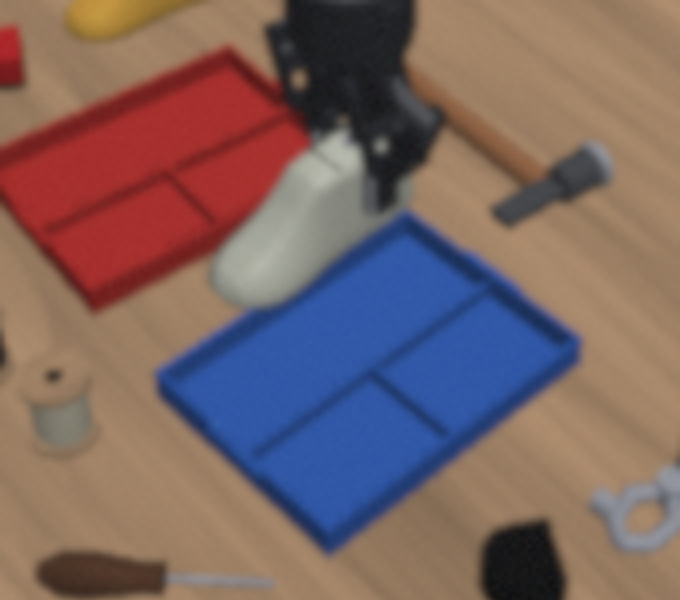

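The last is upright in the grip above the blue tray's long bay. Lowering and releasing it.

```bash
python3 -m creep '0 0 0 0 0 1.5 20;0 0 0 0 0 2.5 20;0 0 0 0 0 3 20;0 0 0 0 0 3.12 20;0 0 0 0 0 3.12 20'
python3 -c "
from plan import *
plan()"
```

```text
time_s: 7.1
position: [0.579, 0.0777, 0.1995]
tool_rot: [[-0.998, -0.068, -0.001], [-0.068, 0.998, -0.0], [0.001, 0.0, -1.0]]
ft_force: [0.8, -0.6, -2.1]
grip_width: 0.0382
gripper_force: 51.1
t 7.1 pinch [0.5788 0.0777 0.0448] yaw -176.1 q [ -4.  38.  84.  -0.  58. -98.] w 0.0382 F [ 0.8 -0.6 -2.1]
```

```bash
python3 -m creep '0 0 0 0 0 0.06 20;0 0 0 0 0 0.08 20;0 0 0 0 0 0.08 48;0 0 0 0 0 0.08 48;0 0 0 0 0 0.08 48;0 0 0 0 0 -1 48;0 0 0 0 0 -2.2 48;0 0 0 0 0 -3.4 48;0 0 0 0 0 -3.4 48'
python3 -c "
from plan import *
p=get_image('top')
P=cloud(p);x,y=.58,.08
plan((.629,.2955,.14,151),(.629,.2955,.018,151))"
```

```text
time_s: 8.0
position: [0.5795, 0.0788, 0.3069]
tool_rot: [[-0.997, -0.07, 0.01], [-0.07, 0.998, -0.001], [-0.01, -0.001, -1.0]]
ft_force: [-0.3, 0.2, 0.4]
grip_width: 0.0481
gripper_force: 0.0
t 8.05 pinch [0.5799 0.0787 0.1495] yaw -176.0 q [ -4.  30.  78.  -0.  72. -98.] w 0.0482 F [-0.5 -0.5  0.6]
(0.629, 0.2955, 0.14, 151) -> 0.01 0.04 4.13 -2.16 7.09 0.32  rows>= 5
(0.629, 0.2955, 0.018, 151) -> 0.0 0.0 0.0 0.0 0.0 4.07  rows>= 3
```

```bash
python3 -m creep '0 0 4.13 -2.16 7.1 0.3 68;0 0 4.13 -2.16 7.1 0.3 68;0 0 4.13 -2.16 7.1 0.3 68;0 0 4.13 -2.16 7.1 0.3 68;0 0 4.13 -2.16 7.1 0.3 68;0 0 4.13 -2.16 7.1 0.3 68;0 0 4.13 -2.16 7.1 0.3 68;0 0 4.13 -2.16 7.1 0.3 68'
python3 -c "
from plan import *
plan((.629,.2955,.018,151))
p=get_image('scene');cv2.imwrite('pics/c2.png',cv2.resize(p['image'][190:340,200:400],None,fx=4,fy=4,interpolation=cv2.INTER_CUBIC))"
```

```text
time_s: 8.85
position: [0.6288, 0.2947, 0.2922]
tool_rot: [[-0.874, 0.486, -0.001], [0.486, 0.874, -0.001], [0.001, -0.001, -1.0]]
ft_force: [-0.6, 0.1, 1.0]
grip_width: 0.0682
gripper_force: 0.0
t 8.85 pinch [0.6286 0.2946 0.1375] yaw 150.9 q [ 15.  41.  58.  -0.  81. -46.] w 0.0682 F [-0.6  0.1  1. ]
(0.629, 0.2955, 0.018, 151) -> -0.01 -0.01 -0.01 0.0 0.03 3.98  rows>= 3
```

View pics/c2.png

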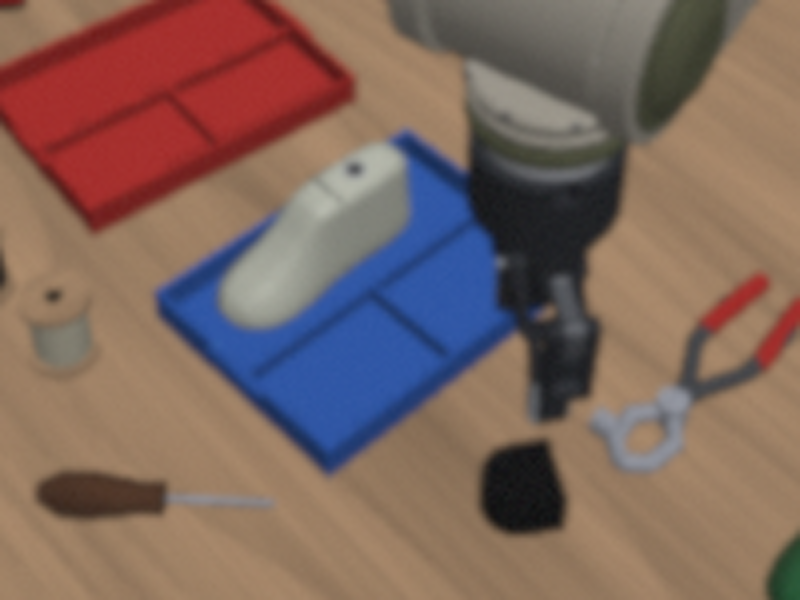

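The pale last stands well in the blue long bay, and the gripper is above the black heel, clear of the pliers.

```bash
python3 -m creep '0 0 0 0 0 1.5 68;0 0 0 0 0 3 68;0 0 0 0 0 3.9 68;0 0 0 0 0 3.98 68;0 0 0 0 0 3.98 68;0 0 0 0 0 3.98 30;0 0 0 0 0 3.98 30;0 0 0 0 0 3.98 30;0 0 0 0 0 3.98 30;0 0 0 0 0 3.98 30;0 0 0 0 0 3.98 30' 35
python3 -c "
from plan import *
b=intray('blue',.0535,.0405,90)
plan((.629,.2955,.1,151),(*b[0],.1,94),(*b[0],.024,94))"
```

```text
time_s: 10.0
position: [0.6293, 0.2957, 0.1759]
tool_rot: [[-0.874, 0.485, 0.004], [0.485, 0.874, 0.001], [-0.003, 0.003, -1.0]]
ft_force: [-0.7, -1.2, 6.4]
grip_width: 0.0432
gripper_force: 37.0
t 10.0 pinch [0.6299 0.2959 0.0212] yaw 151.0 q [ 15.  48.  64.  -0.  67. -46.] w 0.0432 F [-0.7 -1.2  6.4]
(0.629, 0.2955, 0.1, 151) -> 0.02 0.02 -0.01 -0.0 -0.0 -2.63  rows>= 2
(np.float64(0.6495), np.float64(0.1656), 0.1, 94) -> 0.0 0.0 7.12 -2.7 -3.46 0.0  rows>= 7
(np.float64(0.6495), np.float64(0.1656), 0.024, 94) -> 0.0 0.0 0.0 0.0 0.0 2.53  rows>= 2
```

```bash
python3 -m creep '0 0 0 0 0 -1 30;0 0 0 0 0 -2.7 30;0 0 0 0 0 -2.7 30'
python3 -m creep '0 0 7.12 -2.7 -3.46 0 30;0 0 7.12 -2.7 -3.46 0 30;0 0 7.12 -2.7 -3.46 0 30;0 0 7.12 -2.7 -3.46 0 30;0 0 7.12 -2.7 -3.46 0 30;0 0 7.12 -2.7 -3.46 0 30;0 0 7.12 -2.7 -3.46 0 30;0 0 7.12 -2.7 -3.46 0 30;0 0 7.12 -2.7 -3.46 0 30;0 0 7.12 -2.7 -3.46 0 30'
python3 -c "
from plan import *
b=intray('blue',.0535,.0405,90)
plan((*b[0],.026,94))"
```

```text
time_s: 10.3
position: [0.6295, 0.296, 0.2626]
tool_rot: [[-0.874, 0.485, 0.013], [0.485, 0.874, 0.004], [-0.01, 0.009, -1.0]]
ft_force: [0.6, 0.3, 0.5]
grip_width: 0.0433
gripper_force: 36.1
time_s: 11.3
position: [0.6492, 0.1657, 0.2546]
tool_rot: [[-0.072, 0.997, 0.0], [0.997, 0.072, -0.0], [-0.0, 0.0, -1.0]]
ft_force: [0.6, 0.1, -0.6]
grip_width: 0.0434
gripper_force: 36.1
t 11.3 pinch [0.6492 0.1656 0.0999] yaw 94.1 q [ 4. 41. 65. -0. 74.  0.] w 0.0434 F [ 0.6  0.1 -0.6]
(np.float64(0.6495), np.float64(0.1656), 0.026, 94) -> 0.0 0.0 0.01 -0.0 0.01 2.46  rows>= 2
```

```bash
python3 -m creep '0 0 0 0 0 1.2 30;0 0 0 0 0 2.2 30;0 0 0 0 0 2.46 30;0 0 0 0 0 2.46 30;0 0 0 0 0 2.46 30'
python3 -m creep '0 0 0 0 0 0.03 30;0 0 0 0 0 0.03 56;0 0 0 0 0 0.03 56;0 0 0 0 0 0.03 56;0 0 0 0 0 -1 56;0 0 0 0 0 -2.6 56;0 0 0 0 0 -3.8 56;0 0 0 0 0 -3.8 56'
python3 -c "
from plan import *
plan((.348,.3095,.12,180),(.348,.3095,.023,180))"
```

```text
time_s: 11.8
position: [0.6494, 0.1657, 0.1812]
tool_rot: [[-0.071, 0.998, 0.001], [0.998, 0.071, 0.0], [-0.0, 0.001, -1.0]]
ft_force: [0.5, 0.4, -0.4]
grip_width: 0.0432
gripper_force: 36.6
time_s: 12.6
position: [0.6496, 0.1658, 0.3008]
tool_rot: [[-0.07, 0.997, 0.011], [0.998, 0.07, 0.001], [0.0, 0.011, -1.0]]
ft_force: [0.2, -0.4, -0.7]
grip_width: 0.0563
gripper_force: 0.0
t 12.6 pinch [0.6513 0.1659 0.1461] yaw 94.0 q [ 4. 38. 62.  0. 79.  0.] w 0.0563 F [ 0.2 -0.4 -0.7]
(0.348, 0.3095, 0.12, 180) -> 0.06 0.06 -10.75 5.48 -9.7 0.77  rows>= 11
(0.348, 0.3095, 0.023, 180) -> 0.0 0.0 0.0 0.0 0.0 3.23  rows>= 2
```

```bash
python3 -m creep '0 0 -10.75 5.5 -9.7 0.8 70;0 0 -10.75 5.5 -9.7 0.8 70;0 0 -10.75 5.5 -9.7 0.8 70;0 0 -10.75 5.5 -9.7 0.8 70;0 0 -10.75 5.5 -9.7 0.8 70;0 0 -10.75 5.5 -9.7 0.8 70;0 0 -10.75 5.5 -9.7 0.8 70;0 0 -10.75 5.5 -9.7 0.8 70;0 0 -10.75 5.5 -9.7 0.8 70;0 0 -10.75 5.5 -9.7 0.8 70;0 0 -10.75 5.5 -9.7 0.8 70;0 0 -10.75 5.5 -9.7 0.8 70'
python3 -c "
from plan import *
plan((.348,.3095,.023,180))
p=get_image('scene');cv2.imwrite('pics/d2.png',cv2.resize(p['image'][190:340,250:450],None,fx=4,fy=4,interpolation=cv2.INTER_CUBIC))"
```

```text
time_s: 13.8
position: [0.3474, 0.3099, 0.2704]
tool_rot: [[-1.0, 0.004, -0.0], [0.004, 1.0, -0.0], [0.0, -0.0, -1.0]]
ft_force: [-0.2, 0.0, -0.4]
grip_width: 0.0696
gripper_force: 0.0
t 13.8 pinch [0.3473 0.3099 0.1157] yaw 179.8 q [ 27.  23.  99.   0.  58. -63.] w 0.0696 F [-0.2  0.  -0.4]
(0.348, 0.3095, 0.023, 180) -> -0.0 -0.0 -0.03 -0.02 -0.01 3.09  rows>= 2
```

View pics/d2.png

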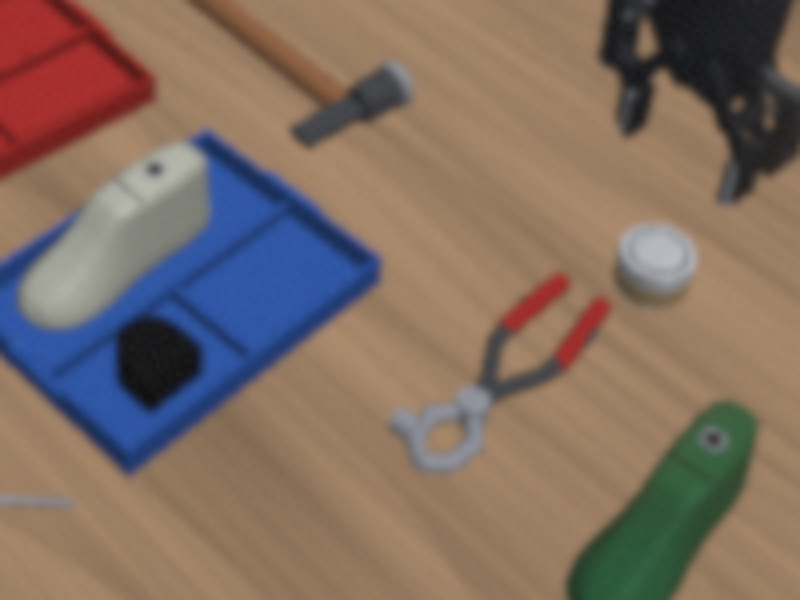

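The black heel lies in its bay and the fingers straddle the tin, clear of the pliers. Gripping the tin.

```bash
python3 -m creep '0 0 0 0 0 1.5 70;0 0 0 0 0 2.7 70;0 0 0 0 0 3.09 70;0 0 0 0 0 3.09 70;0 0 0 0 0 3.09 70;0 0 0 0 0 3.09 35;0 0 0 0 0 3.09 35;0 0 0 0 0 3.09 35;0 0 0 0 0 3.09 35;0 0 0 0 0 3.09 35' 40
python3 -m creep '0 0 0 0 0 -0.5 35;0 0 0 0 0 -1.8 35;0 0 0 0 0 -2.6 35;0 0 0 0 0 -2.6 35'
python3 -c "
from plan import *
b=intray('blue',-.0535,.0405,90)
plan((*b[0],.1,94),(*b[0],.0275,94))"
```

```text
time_s: 14.85
position: [0.3476, 0.3101, 0.1792]
tool_rot: [[-1.0, 0.0, 0.002], [0.0, 1.0, 0.001], [-0.002, 0.001, -1.0]]
ft_force: [-1.2, 0.6, 6.9]
grip_width: 0.049
gripper_force: 40.6
time_s: 15.25
position: [0.3477, 0.3102, 0.2592]
tool_rot: [[-1.0, 0.0, 0.006], [0.0, 1.0, 0.003], [-0.006, 0.003, -1.0]]
ft_force: [-0.3, -0.6, -0.9]
grip_width: 0.0488
gripper_force: 41.8
t 15.25 pinch [0.3487 0.3107 0.1045] yaw 180.0 q [ 27.  24. 100.   0.  56. -63.] w 0.0488 F [-0.3 -0.6 -0.9]
(np.float64(0.5428), np.float64(0.1582), 0.1, 94) -> 0.05 0.02 10.75 -6.5 -5.06 0.18  rows>= 11
(np.float64(0.5428), np.float64(0.1582), 0.0275, 94) -> 0.0 0.0 0.0 0.0 0.0 2.42  rows>= 2
```

```bash
python3 -m creep '0 0 10.75 -6.5 -5.1 0 35;0 0 10.75 -6.5 -5.1 0 35;0 0 10.75 -6.5 -5.1 0 35;0 0 10.75 -6.5 -5.1 0 35;0 0 10.75 -6.5 -5.1 0 35;0 0 10.75 -6.5 -5.1 0 35;0 0 10.75 -6.5 -5.1 0 35;0 0 10.75 -6.5 -5.1 0 35;0 0 10.75 -6.5 -5.1 0 35;0 0 10.75 -6.5 -5.1 0 35;0 0 10.75 -6.5 -5.1 0 35;0 0 10.75 -6.5 -5.1 0 35'
python3 -c "
from plan import *
b=intray('blue',-.0535,.0405,90)
plan((*b[0],.029,94))"
```

```text
time_s: 16.45
position: [0.5423, 0.1569, 0.2554]
tool_rot: [[-0.073, 0.997, -0.001], [0.997, 0.073, -0.0], [-0.0, -0.001, -1.0]]
ft_force: [-0.9, 0.0, -1.6]
grip_width: 0.0486
gripper_force: 41.9
t 16.45 pinch [0.5421 0.1569 0.1007] yaw 94.2 q [ 4. 32. 84. -0. 64. -0.] w 0.0486 F [-0.9  0.  -1.6]
(np.float64(0.5428), np.float64(0.1582), 0.029, 94) -> -0.01 0.0 0.03 0.04 0.02 2.39  rows>= 2
```

```bash
python3 -m creep '0 0 0 0.04 0 1.2 35;0 0 0 0.04 0 2.1 35;0 0 0 0.04 0 2.39 35;0 0 0 0.04 0 2.39 35;0 0 0 0.04 0 2.39 35'
python3 -m creep '0 0 0 0 0 0.03 35;0 0 0 0 0 0.03 60;0 0 0 0 0 0.03 60;0 0 0 0 0 0.03 60;0 0 0 0 0 -1 60;0 0 0 0 0 -2.6 60;0 0 0 0 0 -3.8 60;0 0 0 0 0 -3.8 60'
python3 -c "
from plan import *
plan((.461,-.2985,.14,173.5),(.461,-.2985,.037,173.5))"
```

```text
time_s: 16.95
position: [0.5425, 0.1582, 0.1847]
tool_rot: [[-0.071, 0.997, 0.001], [0.997, 0.071, 0.0], [-0.0, 0.001, -1.0]]
ft_force: [0.1, -0.1, -0.9]
grip_width: 0.0487
gripper_force: 43.3
time_s: 17.75
position: [0.5428, 0.1583, 0.3033]
tool_rot: [[-0.07, 0.997, 0.01], [0.998, 0.07, 0.001], [0.0, 0.01, -1.0]]
ft_force: [1.2, -0.1, 0.2]
grip_width: 0.0603
gripper_force: 0.0
t 17.75 pinch [0.5443 0.1584 0.1486] yaw 94.0 q [ 4. 29. 81. -0. 70.  0.] w 0.0603 F [ 1.2 -0.1  0.2]
(0.461, -0.2985, 0.14, 173.5) -> 0.06 0.05 -9.94 -15.0 -3.79 0.25  rows>= 10
(0.461, -0.2985, 0.037, 173.5) -> 0.0 0.0 0.0 0.0 0.0 3.43  rows>= 3
```

```bash
python3 -m creep '0 0 -9.94 -15 -3.8 0.2 75;0 0 -9.94 -15 -3.8 0.2 75;0 0 -9.94 -15 -3.8 0.2 75;0 0 -9.94 -15 -3.8 0.2 75;0 0 -9.94 -15 -3.8 0.2 75;0 0 -9.94 -15 -3.8 0.2 75;0 0 -9.94 -15 -3.8 0.2 75;0 0 -9.94 -15 -3.8 0.2 75;0 0 -9.94 -15 -3.8 0.2 75;0 0 -9.94 -15 -3.8 0.2 75;0 0 -9.94 -15 -3.8 0.2 75;0 0 -9.94 -15 -3.8 0.2 75'
python3 -c "
from plan import *
plan((.461,-.2985,.038,173.5))
p=get_image('scene');cv2.imwrite('pics/e2.png',cv2.resize(p['image'][110:300,150:400],None,fx=3,fy=3,interpolation=cv2.INTER_CUBIC))"
```

```text
time_s: 18.95
position: [0.4593, -0.3005, 0.2913]
tool_rot: [[-0.993, 0.116, -0.001], [0.116, 0.993, 0.001], [0.001, 0.0, -1.0]]
ft_force: [-0.1, 1.2, 0.5]
grip_width: 0.075
gripper_force: 0.0
t 18.95 pinch [ 0.4592 -0.3004  0.1366] yaw 173.4 q [ -46.   28.   85.   -0.   68. -129.] w 0.075 F [-0.1  1.2  0.5]
(0.461, -0.2985, 0.038, 173.5) -> 0.0 -0.01 -0.02 -0.05 0.07 3.29  rows>= 2
```

View pics/e2.png

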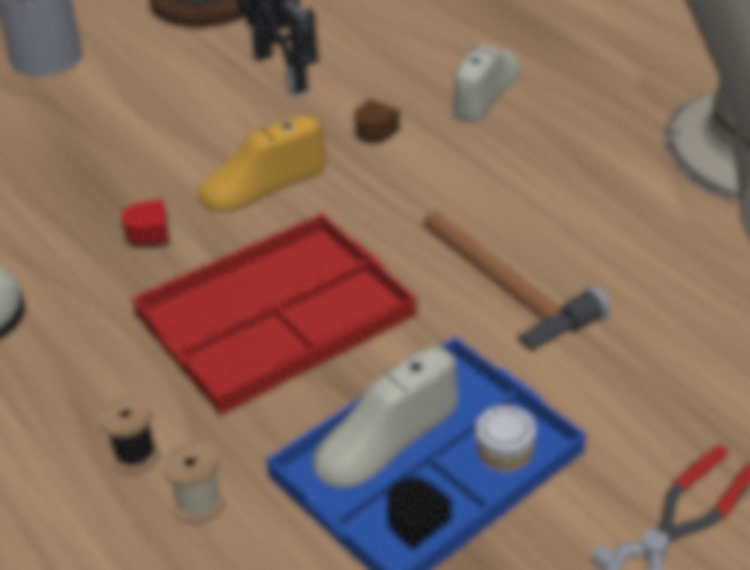

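The blue tray is complete: the last, heel and tin each sit in their own bay. The gripper is above the yellow cone.

```bash
python3 -m creep '0 0 0 -0.05 0.05 1.5 75;0 0 0 -0.05 0.05 2.7 75;0 0 0 -0.05 0.05 3.3 75;0 0 0 -0.05 0.05 3.3 75;0 0 0 -0.05 0.05 3.3 75;0 0 0 -0.05 0.05 3.3 20;0 0 0 -0.05 0.05 3.3 20;0 0 0 -0.05 0.05 3.3 20;0 0 0 -0.05 0.05 3.3 20;0 0 0 -0.05 0.05 3.3 20;0 0 0 -0.05 0.05 3.3 20;0 0 0 -0.05 0.05 3.3 20' 50
python3 -m creep '0 0 0 0 0 -1 20;0 0 0 0 0 -2 20;0 0 0 0 0 -3.4 20;0 0 0 0 0 -3.4 20;0 0 0 0 0 -3.4 20'
python3 -c "
from plan import *
b=intray('red',-.023,-.0405,180)
plan((*b[0],.14,b[1]),(*b[0],.0435,b[1]))"
```

```text
time_s: 20.2
position: [0.4618, -0.2974, 0.1948]
tool_rot: [[-0.994, 0.113, 0.002], [0.113, 0.994, -0.002], [-0.002, -0.001, -1.0]]
ft_force: [-0.6, 1.3, 9.3]
grip_width: 0.0382
gripper_force: 50.1
time_s: 20.7
position: [0.4614, -0.2972, 0.2959]
tool_rot: [[-0.994, 0.113, 0.001], [0.113, 0.994, -0.001], [-0.001, -0.001, -1.0]]
ft_force: [-0.8, -0.3, -2.5]
grip_width: 0.0378
gripper_force: 51.4
t 20.7 pinch [ 0.4616 -0.2973  0.1412] yaw 173.5 q [ -45.   28.   84.    0.   68. -129.] w 0.0378 F [-0.8 -0.3 -2.5]
(np.float64(0.5728), np.float64(-0.1596), 0.14, 179.0) -> -0.01 0.01 -0.69 -3.17 4.98 0.04  rows>= 4
(np.float64(0.5728), np.float64(-0.1596), 0.0435, 179.0) -> 0.0 0.0 0.0 0.0 0.0 3.22  rows>= 2
```

```bash
python3 -m creep '0 0 -0.69 -3.17 5 0 20;0 0 -0.69 -3.17 5 0 20;0 0 -0.69 -3.17 5 0 20;0 0 -0.69 -3.17 5 0 20;0 0 -0.69 -3.17 5 0 20;0 0 -0.69 -3.17 5 0 20;0 0 -0.69 -3.17 5 0 20;0 0 -0.69 -3.17 5 0 20'
python3 -c "
from plan import *
b=intray('red',-.023,-.0405,180)
plan((*b[0],.0455,b[1]))"
```

```text
time_s: 21.5
position: [0.5725, -0.16, 0.2948]
tool_rot: [[-1.0, 0.018, -0.001], [0.018, 1.0, 0.0], [0.001, 0.0, -1.0]]
ft_force: [-0.6, -0.1, -2.7]
grip_width: 0.038
gripper_force: 51.4
t 21.5 pinch [ 0.5724 -0.16    0.1401] yaw 179.0 q [ -27.   32.   77.   -0.   72. -116.] w 0.038 F [-0.6 -0.1 -2.7]
(np.float64(0.5728), np.float64(-0.1596), 0.0455, 179.0) -> 0.0 -0.01 -0.01 -0.01 0.01 3.15  rows>= 2
```

```bash
python3 -m creep '0 0 0 0 0 1.5 20;0 0 0 0 0 2.5 20;0 0 0 0 0 3 20;0 0 0 0 0 3.15 20;0 0 0 0 0 3.15 20'
python3 -m creep '0 0 0 0 0 0.06 20;0 0 0 0 0 0.06 20;0 0 0 0 0 0.06 48;0 0 0 0 0 0.06 48;0 0 0 0 0 0.06 48;0 0 0 0 0 -1 48;0 0 0 0 0 -2.2 48;0 0 0 0 0 -3.4 48;0 0 0 0 0 -3.4 48'
python3 -c "
from plan import *
plan((.335,-.3075,.12,198),(.335,-.3075,.021,198))"
```

```text
time_s: 22.0
position: [0.5729, -0.1597, 0.2008]
tool_rot: [[-1.0, 0.018, -0.0], [0.018, 1.0, 0.0], [0.0, 0.0, -1.0]]
ft_force: [0.8, -0.2, -1.4]
grip_width: 0.0385
gripper_force: 51.5
time_s: 22.9
position: [0.5736, -0.1592, 0.3079]
tool_rot: [[-1.0, 0.017, 0.009], [0.017, 1.0, -0.004], [-0.009, -0.004, -1.0]]
ft_force: [0.8, -0.0, -0.1]
grip_width: 0.0481
gripper_force: 0.0
t 22.9 pinch [ 0.5749 -0.1599  0.1532] yaw 179.1 q [ -27.   31.   76.    0.   73. -116.] w 0.0481 F [ 0.8 -0.  -0.1]
(0.335, -0.3075, 0.12, 198) -> -0.04 0.06 -2.37 7.88 -5.07 1.06  rows>= 6
(0.335, -0.3075, 0.021, 198) -> 0.0 0.0 0.0 0.0 0.0 3.3  rows>= 2
```

```bash
python3 -m creep '0 0 12 7.9 -5.1 1 68;0 0 12 7.9 -5.1 1 68;0 0 12 7.9 -5.1 1 68;0 0 12 7.9 -5.1 1 68;0 0 12 7.9 -5.1 1 68;0 0 12 7.9 -5.1 1 68;0 0 12 7.9 -5.1 1 68;0 0 12 7.9 -5.1 1 68;0 0 12 7.9 -5.1 1 68;0 0 12 7.9 -5.1 1 68;0 0 12 7.9 -5.1 1 68;0 0 12 7.9 -5.1 1 68'
python3 -c "
from plan import *
plan((.335,-.3075,.12,18),(.335,-.3075,.021,18))"
```

```text
time_s: 24.1
position: [0.3335, -0.308, 0.2724]
tool_rot: [[0.124, 0.992, -0.0], [0.992, -0.124, 0.0], [0.0, -0.0, -1.0]]
ft_force: [0.2, -0.5, -0.7]
grip_width: 0.0679
gripper_force: 0.0
t 24.1 pinch [ 0.3334 -0.308   0.1177] yaw 82.9 q [-58.  21. 101.  -0.  58. -51.] w 0.0679 F [ 0.2 -0.5 -0.7]
(0.335, -0.3075, 0.12, 18) -> -0.0 -0.0 8.11 0.02 0.05 -0.08  rows>= 8
(0.335, -0.3075, 0.021, 18) -> 0.0 0.0 0.0 0.0 0.0 3.3  rows>= 2
```

```bash
python3 -m creep '0 0 8.1 0 0.03 0 68;0 0 8.1 0 0.03 0 68;0 0 8.1 0 0.03 0 68;0 0 8.1 0 0.03 0 68;0 0 8.1 0 0.03 0 68;0 0 8.1 0 0.03 0 68;0 0 8.1 0 0.03 0 68;0 0 8.1 0 0.03 0 68;0 0 8.1 0 0.03 0 68;0 0 8.1 0 0.03 0 68'
python3 -c "
from plan import *
plan((.335,-.3075,.0215,18))
p=get_image('scene');cv2.imwrite('pics/f2.png',cv2.resize(p['image'][110:250,180:360],None,fx=4,fy=4,interpolation=cv2.INTER_CUBIC))"
```

```text
time_s: 25.1
position: [0.3344, -0.3082, 0.2726]
tool_rot: [[0.948, 0.317, -0.0], [0.317, -0.948, 0.0], [-0.0, -0.0, -1.0]]
ft_force: [-0.0, -0.1, -0.2]
grip_width: 0.0678
gripper_force: 0.0
t 25.1 pinch [ 0.3344 -0.3081  0.1179] yaw 18.5 q [-58.  21. 101.  -0.  58.  14.] w 0.0678 F [-0.  -0.1 -0.2]
(0.335, -0.3075, 0.0215, 18) -> -0.0 0.0 0.06 0.03 -0.01 3.21  rows>= 2
```

View pics/f2.png

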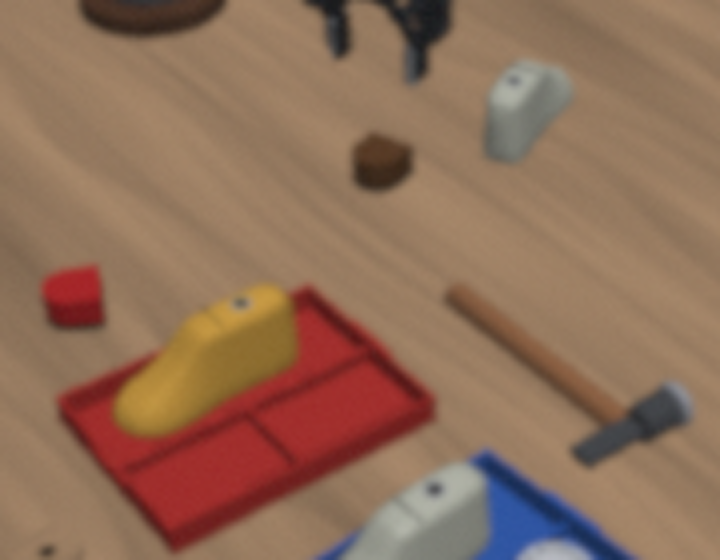

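The yellow last stands in the red long bay, and the gripper is aligned above the brown heel.

```bash
python3 -m creep '0 0 0 0 0 1.5 68;0 0 0 0 0 2.8 68;0 0 0 0 0 3.2 68;0 0 0 0 0 3.2 68;0 0 0 0 0 3.2 68;0 0 0 0 0 3.2 30;0 0 0 0 0 3.2 30;0 0 0 0 0 3.2 30;0 0 0 0 0 3.2 30;0 0 0 0 0 3.2 30;0 0 0 0 0 3.2 30' 35
python3 -m creep '0 0 0 0 0 -1 30;0 0 0 0 0 -2.6 30;0 0 0 0 0 -2.6 30;0 0 0 0 0 -2.6 30'
python3 -c "
from plan import *
b=intray('red',-.0535,.0405,90)
plan((*b[0],.1,b[1]),(*b[0],.0285,b[1]))"
```

```text
time_s: 26.25
position: [0.3345, -0.3083, 0.1778]
tool_rot: [[0.95, 0.313, 0.001], [0.313, -0.95, -0.002], [0.001, 0.002, -1.0]]
ft_force: [-0.3, 1.0, 6.8]
grip_width: 0.0433
gripper_force: 36.0
time_s: 26.65
position: [0.3343, -0.308, 0.2557]
tool_rot: [[0.95, 0.313, 0.002], [0.313, -0.95, -0.002], [0.001, 0.003, -1.0]]
ft_force: [0.2, -0.2, -1.2]
grip_width: 0.0432
gripper_force: 36.4
t 26.65 pinch [ 0.3346 -0.3084  0.101 ] yaw 18.3 q [-58.  23. 102.   0.  55.  14.] w 0.0432 F [ 0.2 -0.2 -1.2]
(np.float64(0.5437), np.float64(-0.0781), 0.1, 89.0) -> 0.02 0.01 -8.84 9.03 -5.09 0.02  rows>= 9
(np.float64(0.5437), np.float64(-0.0781), 0.0285, 89.0) -> 0.0 0.0 0.0 0.0 0.0 2.38  rows>= 2
```

```bash
python3 -m creep '0 0 -8.84 9 -5.1 -0.5 30;0 0 -8.84 9 -5.1 -0.5 30;0 0 -8.84 9 -5.1 -0.5 30;0 0 -8.84 9 -5.1 -0.5 30;0 0 -8.84 9 -5.1 -0.5 30;0 0 -8.84 9 -5.1 -0.5 30;0 0 -8.84 9 -5.1 -0.5 30;0 0 -8.84 9 -5.1 -0.5 30;0 0 -8.84 9 -5.1 -0.5 30;0 0 -8.84 9 -5.1 -0.5 30;0 0 -8.84 9 -5.1 -0.5 30'
python3 -c "
from plan import *
b=intray('red',-.0535,.0405,90)
plan((*b[0],.028,b[1]))"
```

```text
time_s: 27.75
position: [0.5428, -0.0784, 0.2687]
tool_rot: [[0.02, 1.0, -0.002], [1.0, -0.02, 0.001], [0.001, -0.002, -1.0]]
ft_force: [0.4, -0.2, -1.0]
grip_width: 0.0431
gripper_force: 36.2
t 27.75 pinch [ 0.5426 -0.0783  0.114 ] yaw 88.9 q [-21.  29.  86.   0.  64. -19.] w 0.0431 F [ 0.4 -0.2 -1. ]
(np.float64(0.5437), np.float64(-0.0781), 0.028, 89.0) -> -0.01 -0.0 -0.01 0.01 0.03 2.87  rows>= 2
```

Lower, release, then retreat up and away so both trays can be checked.

```bash
python3 -m creep '0 0 0 0 0 1.2 30;0 0 0 0 0 2.3 30;0 0 0 0 0 2.87 30;0 0 0 0 0 2.87 30;0 0 0 0 0 2.87 30'
python3 -m creep '0 0 0 0 0 0.02 30;0 0 0 0 0 0.02 56;0 0 0 0 0 0.02 56;0 0 0 0 0 0.02 56;0 0 0 0 0 -1 56;0 0 0 0 0 -2.6 56;0 0 0 0 0 -4.5 56;-0 0 0 -5 0 -5 56;0 0 0 -5 0 -5 56;0 0 0 -5 0 -5 56;0 0 0 -5 0 -5 56'
python3 -c "
from plan import *
from m import meas
plan()
p=get_image('top');cv2.imwrite('pics/g1.png',cv2.resize(p['image'][80:260,140:500],None,fx=2,fy=2,interpolation=cv2.INTER_CUBIC))
p=get_image('scene');cv2.imwrite('pics/g2.png',cv2.resize(p['image'][110:330,150:450],None,fx=2.6,fy=2.6,interpolation=cv2.INTER_CUBIC))"
```

```text
time_s: 28.25
position: [0.5429, -0.0785, 0.1831]
tool_rot: [[0.019, 1.0, -0.001], [1.0, -0.019, 0.0], [0.0, -0.001, -1.0]]
ft_force: [-0.6, 0.0, -0.5]
grip_width: 0.0431
gripper_force: 38.8
time_s: 29.35
position: [0.5397, -0.2334, 0.3345]
tool_rot: [[0.023, 1.0, 0.002], [1.0, -0.023, -0.003], [-0.003, 0.002, -1.0]]
ft_force: [0.1, 0.2, -1.1]
grip_width: 0.0557
gripper_force: 0.0
t 29.35 pinch [ 0.5401 -0.2338  0.1798] yaw 88.7 q [-35.  29.  75.  -0.  76. -34.] w 0.0557 F [ 0.1  0.2 -1.1]
```

View pics/g1.png

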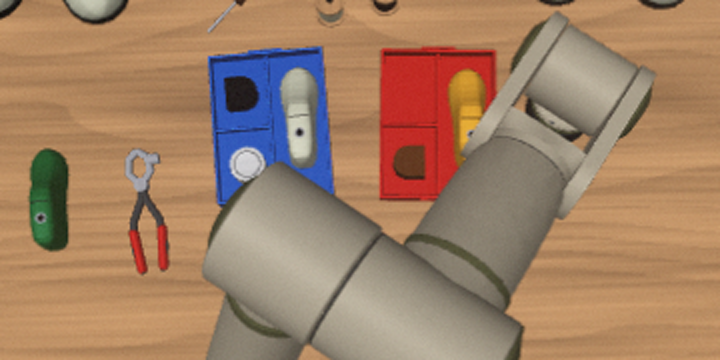

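View pics/g2.png

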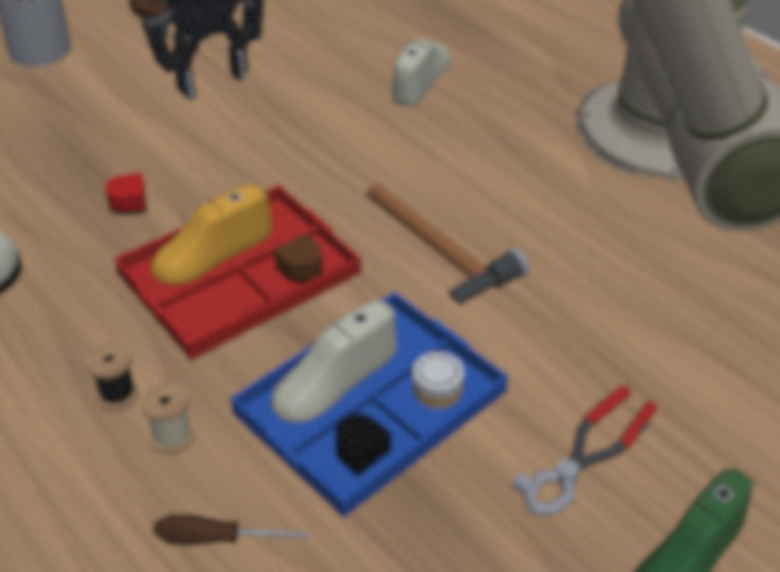

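Both trays are made up: every part lies within its bay, the lasts stand on their soles, and the decoys haven't moved. The gripper is clear, so I'm handing in.

```bash
python3 -c "
from rig import job
print(job.close_job())"
```

```text
the job is handed in; nothing more can be done
None
```

Both trays are made up as asked and handed in at about 29 s; the final camera check showed every part in its own bay, the green last and red heel untouched, and the gripper clear.

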